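# Run a flint core in under the copy-stand camera

### The arm

A 6-joint arm with a two-finger parallel gripper is mounted at the origin on the work surface. World frame = base frame: x ahead of the robot, y to its left, z up, the work surface at z = 0. Lengths are in m, angles in degrees, forces in N, time in s.
With the tool pointing down it reaches from about 0.375 to 0.9 m from the base axis. Payload 3.1 kg.
Tool frame: the origin (TCP) lies on the front face of the gripper's body, between the roots of the fingers; the fingertips stand 70 mm ahead of it and the grasp point (between the pads) lies 51 mm ahead of it (bot.tip_extent is the distance from the TCP to the fingertips, in m); z points along the fingers, x is the direction in which the jaws open and shut, and the axes are right-handed (so a half turn about z gives the same grasp; the last joint's range is limited). The gripper opens to 87 mm and grips with 3 to 60 N. Pads are 19 mm wide; open, the fingers measure 117 mm over their backs; the gripper's body (75 mm by 190 mm) begins 51 mm behind the grasp point.
Start: joints at [62.653, 30.224, 82.088, -0, 67.689, -10.227], TCP at [0.184, 0.597, 0.292] pointing down, gripper open.
Joint ranges: [-176.69, 176.69], [-43.24, 126.21], [12.49, 139.97], [-82, 262], [0, 151.66], [-163.58, 163.58]. Speed limits (degrees/s): [159.86, 159.86, 180, 180, 180, 180].

### API

Orientations are given as a 3x3 rotation matrix whose columns are the frame's x, y, z axes.
In Python, from rig import bot, viewer, ticket gives the robot as it stands. The module is installed in compiled form; this text tells all that it offers.
- The arm moves only by the tool arm_command, never from a script. Its argument "targets" is a list of rows, each an object with "rot": the turn, a rotation vector about the tool's x, y, z in degrees, a list of three; "offset": the shift along the tool's x, y, z in cm, a list of three; "gripper": the closure, from 0 (fully open) to 1 (shut). A call has 1 to 8 rows; each row is the pose to reach, as a shift and turn from the pose commanded when the call began, along the tool's axes at that moment; what a row does not reach only later rows make up. A row lasts 1/10 s, in which the tool goes at most 50 mm and 8.59 degrees, less where a joint would pass 70% of its speed; a pose out of reach is approached as far as the arm can. A call with a gripper value outside its range is refused whole. The fingers move at their own pace and stop on an object; the grip force is fixed at half the most. Time passes only in rows, so rows that repeat a pose let the fingers close. It gives the time, the measured TCP pose, the force and the opening at its end, in the units of the state.
- bot.read_state(): the state, without advancing time (a new reading comes with each control period).
- viewer.capture(name): name is "scene" or "side" or "wrist"; returns a dict with "frame" (420x560x3 uint8, red, green, blue), "fx", "fy", "cx", "cy" (pixels), "view" (4x4, takes a point from world to camera coordinates). Camera axes: x right, y down, z forward; pixel columns grow to the right and rows downward; lengths in m; the calibration is good to about 2 mm. A picture is of the moment at which its call begins. There is no depth.
- ticket.hand_in(): hands the job in, once; it reports no verdict.
The state is a dict: "time_s": time; "joint_positions": joint angles; "qvel": joint speeds; "tau": joint torques, N m; "position": TCP position; "tcp_rot": TCP orientation; "force": force on the tool from outside, world axes, zero at the start; "moment": the same for the moment, N m; "opening": opening from 0.0 (shut) to 1.0 (fully open).
Only numpy, scipy, OpenCV 4.12 (cv2) and the standard library are available. Lean on these libraries where they do the work, as an engineer would, in place of code of your own. Each camera call takes 0.05 s, during which the arm holds its last target. There are 200 camera calls.

### The job

Lay the long flint core lengthwise in the middle of the grey mat on the wooden sled, while the sled still stands out in front of the copy stand, and let go of it. Then slide the sled, flat on the table all the way, in between the guide rails and under the camera bridge until it is fully home against the end stop, with the core still lying on its mat under the camera. Do not knock the bridge and leave the pale nodule, the tape roll and the mug where they are.

Things in the scene. Friction and masses are not known exactly. Their poses are not given: they have to be found in the camera images.
- core: The long flint core to be photographed: a dark grey faceted prism 130 long (its x), 46 wide (its y, with near-vertical flat sides between 7 and 28 above its underside) and 38 high (z), 0.42 kg or so, lying on the table. Both ends taper over the last 20 mm, the +x end more. Origin: centre of its underside. Either end may point forwards on the sled.
- sled: The wooden specimen sled, loose on the table: a plywood board 220 long (x) x 100 wide (y) x 12 thick, 0.30 kg. An upright dark wood fin handle stands on its tail: 45 long (x), 18 thick (y), from 12 to 62 above the table, its centre 87.5 behind the sled's origin (x = -87.5). Origin: centre of the board's underside. Its +x end goes first into the stand.
- sled_handle (a point): Point on the fin handle's mid-plane and mid-length, 40 above the table, 22 below the handle's top; axes as the sled's. Pinch the fin across its 18 mm thickness (the sled's y).
- sled_mat (a point): Centre of the grey mat (150 x 80) on the sled's upper face, 30 ahead of the sled's origin and 12 above the table; axes as the sled's. The core's centre goes here, its length along x.
- stand: The fixed copy stand. Origin on the table below the lens; +x is the way the sled slides in, z up. Two guide rails 14 high, inner faces at y = -53 and +53, run from x = -100 to the end stop's face at x = +80; from x = -100 out to -143 they flare at 30 degrees (mouth about 145 wide). No floor: the sled slides on the table. At x = 140 a 34 x 34 column 310 high holds the camera.
- bridge: The steel camera bridge, fixed on the stand with the same origin and axes: 80 long (x from -40 to +40), two legs whose inner faces are 122 apart, a crossbar with its underside 66 above the table and its top at 78, and above it the black lens and camera (up to 65 long in x, 120 wide in y, top 233 above the table).
- stand_home (a point): Point on the table where the sled's origin lies when its front end touches the end stop: 30 before the stand's origin (x = -30), on the centre line; axes as the stand's.
- nodule: Bystander: a pale rounded faceted stone, about 90 x 75 x 58 high, on the table near the core. Origin: centre of its underside.
- tape: Bystander: a cardboard-brown roll of tape lying flat, 96 across, 22 high. Origin: centre of its underside.
- mug: Bystander: a white mug, 78 across, 90 high, handle at its +y. Origin: centre of its underside.
There are look-alikes about, which are no part of the job. There is more than one size of the core; the job needs the smallest.

How it is judged:
By the outcome, as a careful person would: the job done as asked, in the order asked, and still so for the second after the job is handed in, with the robot touching nothing.
It also fails if it takes over 58 s, if anything falls off the work surface, if the arm or the gripper's body presses on something with over 40 N, if the wrist force passes 120 N, or if a joint passes its speed limit or range.

## Working session

There is one attempt and no reset: what is moved stays moved. The work goes in short steps, Python scripts to look and compute and a tool call to move; the robot and the scene stay as the last step left them, time stands still between calls to the robot, and variables do not carry over. Pictures are saved under pics/ and viewed, about 8 in all and at most 12, crops included, and the job is handed in when it is done.

Besides the shell and the picture viewer there is one more tool, called after "Request:" as name([rows], argument=value, ...), one row to a line, values as JSON. arm_command: Moves the arm, as the interface text tells. Its arguments: {"type":"object","properties":{"targets":{"type":"array"}},"required":["targets"]}

```bash
mkdir -p pics; cat > h.py <<'E'
import numpy as np, cv2
from rig import bot, viewer, ticket
def snap(cam,name):
    c=viewer.capture(cam); cv2.imwrite('pics/%s.png'%name,c['frame'][:,:,::-1])
    np.savez('pics/%s.npz'%name,**{k:c[k] for k in('frame','fx','fy','cx','cy','view')}); return c
def load(n): return np.load('pics/%s.npz'%n)
def w(c,u,v,z):
    V=np.array(c['view']);R=V[:3,:3];o=-R.T@V[:3,3]
    d=R.T@np.array([(u-c['cx'])/c['fx'],(v-c['cy'])/c['fy'],1]);return o+d*(z-o[2])/d[2]
def px(c,p):
    V=np.array(c['view']);q=V[:3,:3]@np.array(p)+V[:3,3];return np.array([c['fx']*q[0]/q[2]+c['cx'],c['fy']*q[1]/q[2]+c['cy']])
E
python3 - <<'E'
from h import *
a=snap('scene','s0');b=snap('side','d0');c=snap('wrist','w0')
for x in(a,b,c):
    V=x['view'];print(x['fx'],-V[:3,:3].T@V[:3,3],V[2,:3])
cv2.imwrite('pics/m0.png',cv2.resize(a['frame'],(800,600),interpolation=cv2.INTER_CUBIC)[:,:,::-1])
cv2.imwrite('pics/m1.png',cv2.resize(b['frame'],(800,600),interpolation=cv2.INTER_CUBIC)[:,:,::-1])
print(bot.read_state())
E
```

```text
482.8099864544999 [ 1.01412197 -0.32551698  0.96385053] [-0.44648127  0.30612279 -0.84079921]
404.25593111093434 [ 0.11202391 -0.46599747  0.75410873] [ 0.44735366  0.51305547 -0.73256317]
368.431391983412 [0.10232446 0.62207087 0.38303234] [ 0.29073855 -0.09124583 -0.95244175]
{'time_s': 0.15, 'joint_positions': array([ 6.26511569e+01,  3.02666234e+01,  8.21390954e+01, -6.89197872e-04,
        6.76892356e+01, -1.02304119e+01]), 'qvel': array([ 0.07456447, -0.16205103, -0.30417941, -0.04419407,  0.00576645,
       -0.03954995]), 'tau': array([ 2.49604291e-04, -4.40432703e+01, -1.76843494e+01,  6.33368734e-02,
        5.53189090e-02, -1.15544358e-04]), 'position': array([0.18376757, 0.59690981, 0.29149986]), 'tcp_rot': array([[ 2.94342789e-01,  9.55699617e-01, -7.51475180e-04],
       [ 9.55698517e-01, -2.94343612e-01, -1.47713933e-03],
       [-1.63289341e-03, -2.83398406e-04, -9.99998627e-01]]), 'force': array([-0.02582045,  0.35550026, -0.42426558]), 'moment': array([0.02835097, 0.01837571, 0.0220809 ]), 'opening': 0.9989993999474407}
```

View pics/m0.png

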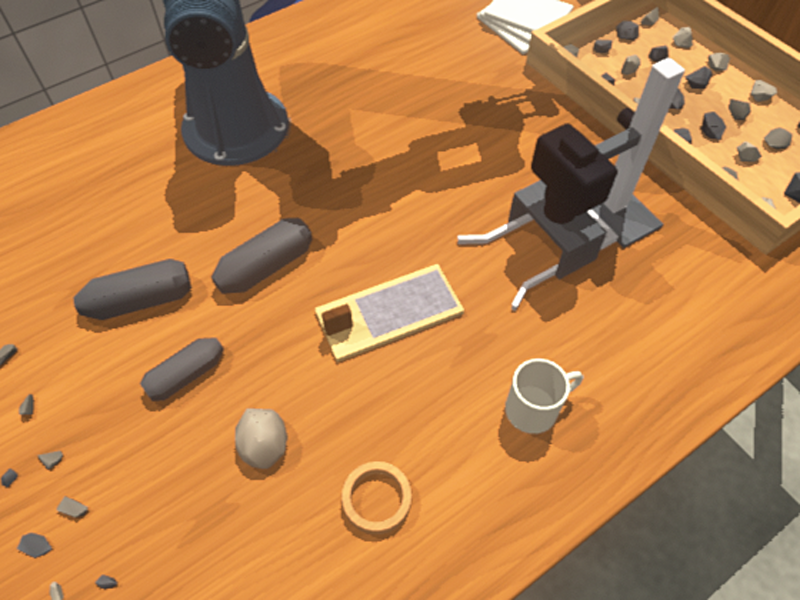

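View pics/m1.png

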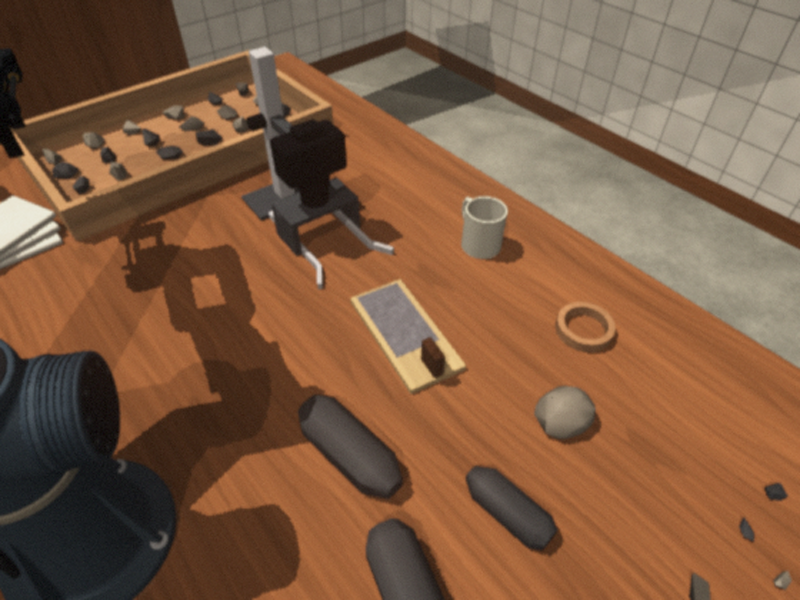

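The scene shows three dark cores; the smallest is at m0 (182,370). The sled is at (390,312) with its fin at the left end, and the stand at (560,220). The nodule is at (261,438), the tape at (376,498) and the mug at (540,395). Next I'll take enlarged crops for measuring.

```bash
python3 - <<'E'
from h import *
a=load('s0');f=a['frame'][:,:,::-1]
# crops: sled+stand  x 210..470,y 100..260 (x3) ; core
cv2.imwrite('pics/c0.png',cv2.resize(f[100:260,210:470],None,fx=3,fy=3,interpolation=cv2.INTER_CUBIC))
cv2.imwrite('pics/c1.png',cv2.resize(f[225:335,90:240],None,fx=5,fy=5,interpolation=cv2.INTER_CUBIC))
E
```

```text
(no output)
```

View pics/c0.png

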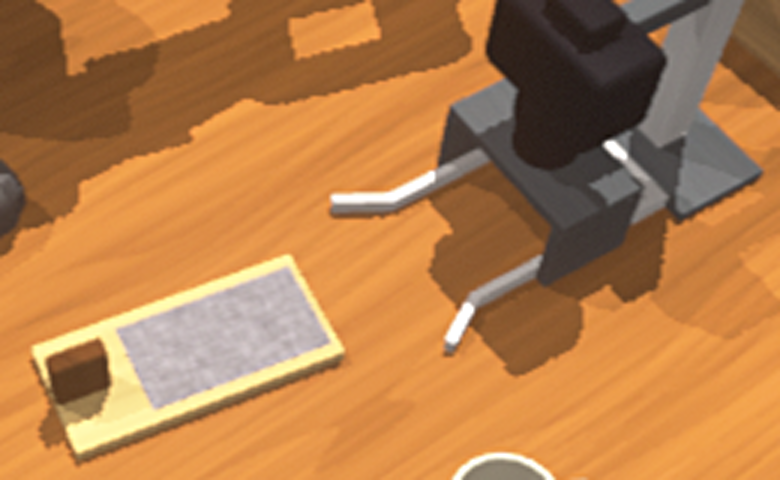

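View pics/c1.png

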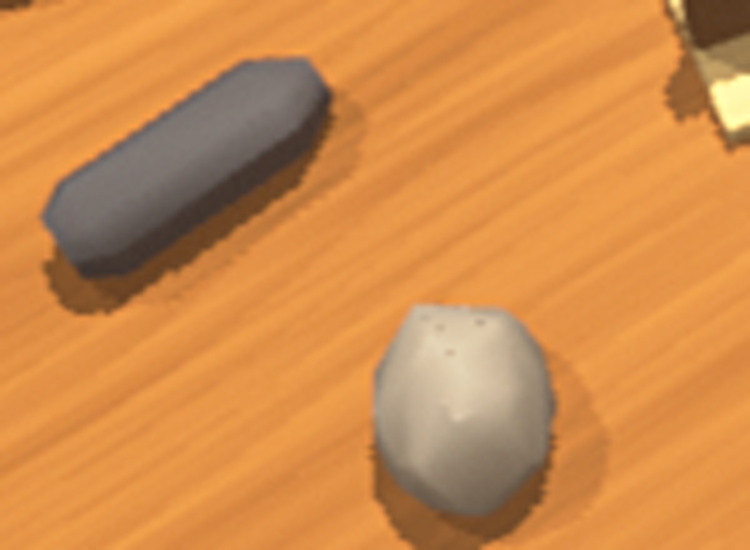

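c0 shows:
- Sled top corners: (33,347), (290,255), (343,350) and (80,452).
- Rail bends: about (392,205) and (470,297).
- Rail tips: (333,205) and (449,348).

In c1 the core's ends are at (45,215)–(95,275) and (300,58)–(328,97).

```bash
cat > meas.py <<'E'
from h import *
a=load('s0')
C=lambda p,z,s,o:w(a,(p[0]+.5)/s-.5+o[0],(p[1]+.5)/s-.5+o[1],z)
s=[C(p,.012,3,(210,100)) for p in((33,347),(290,255),(343,350),(80,452))]
s=np.array(s);print('sled',s[:,:2].round(4),'len',[np.linalg.norm(s[i]-s[i-1]).round(4) for i in range(4)],s.mean(0))
d=s[1]+s[2]-s[0]-s[3];print('yaw',np.degrees(np.arctan2(d[1],d[0])))
r=np.array([C(p,.014,3,(210,100)) for p in((394,207),(469,296),(333,205),(449,350))]);print('rails',r,np.linalg.norm(r[0]-r[1]),np.linalg.norm(r[2]-r[3]))
g=np.array([C(p,.078,3,(210,100)) for p in((455,107),(560,225),(640,185))]);print('bridge top',g)
for n,p in(('near',(410,)),):pass
e=r[1]-r[0];y=np.degrees(np.arctan2(-e[0],e[1]));print('rail perp yaw',y,y+180)
k=np.array([C(p,.019,5,(90,225)) for p in((45,215),(95,275),(300,58),(328,97),(190,165))]);print('core',k)
E
python3 meas.py
```

```text
sled [[ 0.4569 -0.0967]
 [ 0.5035  0.1171]
 [ 0.5985  0.096 ]
 [ 0.5546 -0.1166]] len [np.float64(0.0998), np.float64(0.2189), np.float64(0.0973), np.float64(0.217)] [ 5.28374245e-01 -5.48871944e-05  1.20000000e-02]
yaw 78.01431203507734
rails [[0.51602309 0.21449781 0.014     ]
 [0.61802806 0.20642538 0.014     ]
 [0.48525145 0.1752659  0.014     ]
 [0.64674974 0.16109708 0.014     ]] 0.1023238817891177 0.16211863580778157
bridge top [[0.50065508 0.28161636 0.078     ]
 [0.63599286 0.26898681 0.078     ]
 [0.64371479 0.34514627 0.078     ]]
rail perp yaw -94.52481818417641 85.47518181582359
core [[ 0.41990121 -0.3827833   0.019     ]
 [ 0.45844331 -0.37709947  0.019     ]
 [ 0.41466929 -0.25713791  0.019     ]
 [ 0.4397137  -0.25617501  0.019     ]
 [ 0.43456203 -0.32106735  0.019     ]]
```

```bash
cat >> h.py <<'E'
from scipy.spatial.transform import Rotation as Ro
def Rt(psi,tilt=0):
    # tool y at yaw psi, tool down; tilt about tool x
    c,s=np.cos(np.radians(psi)),np.sin(np.radians(psi))
    return np.column_stack([[-s,c,0],[c,s,0],[0,0,-1]])@Ro.from_rotvec([tilt,0,0],degrees=True).as_matrix()
def to(p,R,p0=None,R0=None):
    s=bot.read_state();p0=s['position'] if p0 is None else p0;R0=s['tcp_rot'] if R0 is None else R0
    print('offset cm',(R0.T@(np.array(p)-p0)*100).round(2),'rot',Ro.from_matrix(R0.T@R).as_rotvec(degrees=True).round(2))
E
python3 - <<'E'
from h import *
to([.40,.27,.29],Rt(-50)); to([.42,0,.27],Rt(-84.4)); to([.434,-.318,.25],Rt(-84.4))
E
```

```text
offset cm [-24.88  30.29   0.18] rot [1.000e-02 1.000e-01 3.288e+01]
offset cm [-50.09  40.15   2.22] rot [4.000e-02 9.000e-02 6.728e+01]
offset cm [-80.07  50.85   4.27] rot [4.000e-02 9.000e-02 6.728e+01]
```

Request:
arm_command([
  {"rot":[0,0,33],"offset":[-24.9,30.3,0],"gripper":0},
  {"rot":[0,0,33],"offset":[-24.9,30.3,0],"gripper":0},
  {"rot":[0,0,33],"offset":[-24.9,30.3,0],"gripper":0},
  {"rot":[0,0,33],"offset":[-24.9,30.3,0],"gripper":0},
  {"rot":[0,0,33],"offset":[-24.9,30.3,0],"gripper":0},
  {"rot":[0,0,33],"offset":[-24.9,30.3,0],"gripper":0},
  {"rot":[0,0,33],"offset":[-24.9,30.3,0],"gripper":0},
  {"rot":[0,0,33],"offset":[-24.9,30.3,0],"gripper":0},
])

```text
time_s: 0.95
position: [0.4012, 0.268, 0.2922]
tcp_rot: [[0.768, 0.641, 0.0], [0.641, -0.768, -0.0], [-0.0, 0.0, -1.0]]
force: [0.4, -0.1, -0.1]
opening: 1.0
```

```bash
python3 - <<'E'
from h import *
to([.42,0,.27],Rt(-84.4)); to([.434,-.25,.25],Rt(-84.4))
E
```

```text
offset cm [-15.72  21.78   2.23] rot [ 2.000e-02 -0.000e+00  3.423e+01]
offset cm [-30.66  41.88   4.24] rot [ 2.000e-02 -0.000e+00  3.423e+01]
```

Request:
arm_command([
  {"rot":[0,0,34.2],"offset":[-30.7,41.9,4.2],"gripper":0},
  {"rot":[0,0,34.2],"offset":[-30.7,41.9,4.2],"gripper":0},
  {"rot":[0,0,34.2],"offset":[-30.7,41.9,4.2],"gripper":0},
  {"rot":[0,0,34.2],"offset":[-30.7,41.9,4.2],"gripper":0},
  {"rot":[0,0,34.2],"offset":[-30.7,41.9,4.2],"gripper":0},
  {"rot":[0,0,34.2],"offset":[-30.7,41.9,4.2],"gripper":0},
  {"rot":[0,0,34.2],"offset":[-30.7,41.9,4.2],"gripper":0},
  {"rot":[0,0,34.2],"offset":[-30.7,41.9,4.2],"gripper":0},
])

```text
time_s: 1.75
position: [0.4253, -0.1298, 0.2599]
tcp_rot: [[0.995, 0.098, 0.0], [0.098, -0.995, 0.0], [0.0, -0.0, -1.0]]
force: [0.9, -0.1, -1.0]
opening: 0.996
```

```bash
python3 - <<'E'
from h import *
print(bot.read_state()['joint_positions'])
to([.434,-.318,.25],Rt(-84.4))
c=snap('wrist','w1');cv2.imwrite('pics/m2.png',c['frame'][:,:,::-1])
s=bot.read_state();V=c['view'];cp=-V[:3,:3].T@V[:3,3];print(s['tcp_rot'].T@(cp-s['position']),px(c,[.434,-.318,.019]))
E
```

```text
[-3.14404835e+01  1.93830556e+01  1.09136735e+02  1.79770250e-02
  5.14701714e+01 -3.70998449e+01]
offset cm [-0.99 18.81  0.99] rot [-0.01 -0.02  0.05]
[-0.00251322 -0.09212364 -0.09237885] [273.0202144  352.15805135]
```

View pics/m2.png

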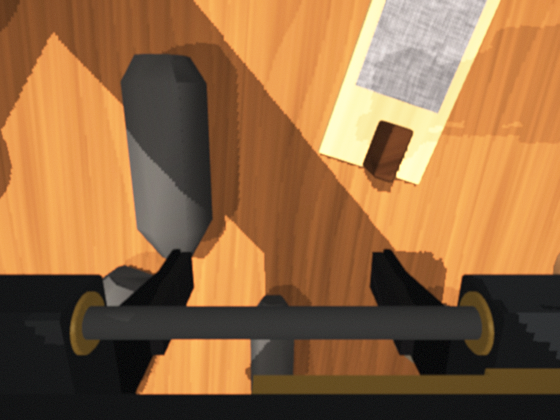

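The wrist view shows the bigger look-alike at (170,150) and the sled tail at (400,100). The small core is mostly hidden behind the fingers at (275,330). I'll move past it so that it comes into clear view.

Request:
arm_command([
  {"rot":[0,0,0],"offset":[-1,27.5,1],"gripper":0},
  {"rot":[0,0,0],"offset":[-1,27.5,1],"gripper":0},
  {"rot":[0,0,0],"offset":[-1,27.5,1],"gripper":0},
  {"rot":[0,0,0],"offset":[-1,27.5,1],"gripper":0},
  {"rot":[0,0,0],"offset":[-1,27.5,1],"gripper":0},
  {"rot":[0,0,0],"offset":[-1,27.5,1],"gripper":0},
  {"rot":[0,0,0],"offset":[-1,27.5,1],"gripper":0},
])

```text
time_s: 2.5
position: [0.443, -0.4065, 0.2496]
tcp_rot: [[0.995, 0.095, 0.001], [0.095, -0.995, -0.003], [0.001, 0.003, -1.0]]
force: [0.2, 0.7, -0.5]
opening: 1.0
```

```bash
python3 - <<'E'
from h import *
c=snap('wrist','w2');cv2.imwrite('pics/m3.png',c['frame'][:,:,::-1])
print(bot.read_state()['position'])
E
```

```text
[ 0.44258642 -0.40363641  0.24933464]
```

View pics/m3.png

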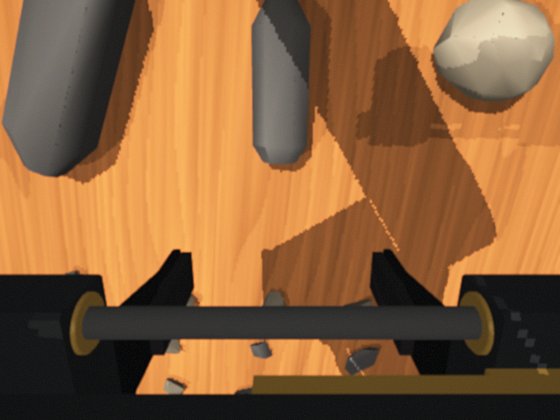

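The core lies at px x 253–309 (sides vertical in the image for rows 30–140). Its −y end is at (283,166) and its far taper is at the top edge.

```bash
python3 - <<'E'
from h import *
c=load('w2')
for n,p in (('L1',(252.5,40)),('L2',(253.5,140)),('R1',(310.5,40)),('R2',(309,140)),('end',(283,166))):
    print(n,w(c,*p,.024),w(c,*p,.012))
a=load('s0')
for u,v in((45,215),(95,275),(300,58),(328,97)):pass
d=load('d0')
# project hypothesis into scene/side full-res
import itertools
for n in('s0','d0'):
    print(n,[ (px(load(n),[.434,y,.019])/.7).round() for y in(-.383,-.318,-.253)])
E
```

```text
L1 [ 0.40815499 -0.28904701  0.024     ] [ 0.40717511 -0.28779825  0.012     ]
L2 [ 0.41461465 -0.36715814  0.024     ] [ 0.41387931 -0.3688665   0.012     ]
R1 [ 0.4537107  -0.28466159  0.024     ] [ 0.45445545 -0.28324681  0.012     ]
R2 [ 0.46182488 -0.36262471  0.024     ] [ 0.46287682 -0.36416145  0.012     ]
end [ 0.44189305 -0.38719788  0.024     ] [ 0.44219041 -0.3896649   0.012     ]
s0 [array([145., 389.]), array([184., 367.]), array([222., 345.])]
d0 [array([547., 542.]), array([508., 504.]), array([473., 469.])]
```

```bash
python3 - <<'E'
from h import *
R=Rt(-84.7)
to([.434,-.320,.16],R); to([.434,-.320,.075],R)
E
```

```text
offset cm [-0.05 -8.4   8.94] rot [-0.04  0.01  0.24]
offset cm [-0.04 -8.4  17.44] rot [-0.04  0.01  0.24]
```

Request:
arm_command([
  {"rot":[0,0,0.2],"offset":[0,-8.4,5],"gripper":0},
  {"rot":[0,0,0.2],"offset":[0,-8.4,9],"gripper":0},
  {"rot":[0,0,0.2],"offset":[0,-8.4,9],"gripper":0},
  {"rot":[0,0,0.2],"offset":[0,-8.4,12],"gripper":0},
  {"rot":[0,0,0.2],"offset":[0,-8.4,14.5],"gripper":0},
  {"rot":[0,0,0.2],"offset":[0,-8.4,16.3],"gripper":0},
  {"rot":[0,0,0.2],"offset":[0,-8.4,17.2],"gripper":0},
  {"rot":[0,0,0.2],"offset":[0,-8.4,17.2],"gripper":0},
])

```text
time_s: 3.35
position: [0.4341, -0.317, 0.0773]
tcp_rot: [[0.995, 0.097, -0.002], [0.097, -0.995, 0.003], [-0.002, -0.003, -1.0]]
force: [-0.6, 0.0, -0.6]
opening: 1.003
```

Request:
arm_command([
  {"rot":[0,0,0],"offset":[0,0,0],"gripper":0},
  {"rot":[0,0,0],"offset":[0,0,0],"gripper":1},
  {"rot":[0,0,0],"offset":[0,0,0],"gripper":1},
  {"rot":[0,0,0],"offset":[0,0,0],"gripper":1},
  {"rot":[0,0,0],"offset":[0,0,0],"gripper":1},
  {"rot":[0,0,0],"offset":[0,0,0],"gripper":1},
  {"rot":[0,0,0],"offset":[0,0,0],"gripper":1},
  {"rot":[0,0,0],"offset":[0,0,0],"gripper":1},
])

```text
time_s: 4.15
position: [0.4343, -0.3188, 0.0781]
tcp_rot: [[0.995, 0.096, -0.0], [0.096, -0.995, 0.0], [-0.0, -0.0, -1.0]]
force: [-1.5, -1.0, 0.8]
opening: 0.526
```

```bash
python3 - <<'E'
from h import *
c=load('w1')
p=[w(c,u,v,z) for u,v,z in((320,153,.012),(419,184,.012),(356,87,.012),(437,112,.012),(379,121,.062),(412,130,.062))]
for q in p: print(q)
e=p[1]-p[0];print('yaw',np.degrees(np.arctan2(e[1],e[0]))+90, np.linalg.norm(e))
print(bot.read_state()['position'])
to([.434,-.2,.17],Rt(-84.7)); to([.534,.029,.17],Rt(-102))
E
```

```text
[ 0.45726418 -0.09886042  0.012     ]
[ 0.55465042 -0.11886781  0.012     ]
[ 0.48109268 -0.0381283   0.012     ]
[ 0.55660027 -0.05200555  0.012     ]
[ 0.49309905 -0.06206302  0.062     ]
[ 0.51973466 -0.06625955  0.062     ]
yaw 78.3904801409331 0.09942019166031249
[ 0.43430935 -0.3188247   0.07808157]
offset cm [  1.1  -11.83  -9.19] rot [-0.01  0.03  0.19]
offset cm [ 13.24 -33.67  -9.19] rot [-1.000e-02  3.000e-02  1.749e+01]
```

Request:
arm_command([
  {"rot":[0,0,0],"offset":[0,0,-3],"gripper":1},
  {"rot":[0,0,0],"offset":[0,0,-7],"gripper":1},
  {"rot":[0,0,5],"offset":[2,-5,-9],"gripper":1},
  {"rot":[0,0,10],"offset":[4.5,-11,-9.2],"gripper":1},
  {"rot":[0,0,14],"offset":[6.5,-16.5,-9.2],"gripper":1},
  {"rot":[0,0,17.3],"offset":[8.5,-21.5,-9.2],"gripper":1},
  {"rot":[0,0,17.3],"offset":[10.5,-26.5,-9.2],"gripper":1},
  {"rot":[0,0,17.3],"offset":[12.2,-31,-9.2],"gripper":1},
])

```text
time_s: 4.95
position: [0.5163, -0.0315, 0.1694]
tcp_rot: [[0.979, -0.205, -0.001], [-0.205, -0.979, 0.001], [-0.001, -0.0, -1.0]]
force: [1.6, -0.9, -4.7]
opening: 0.529
```

```bash
python3 - <<'E'
from h import *
s=bot.read_state();print(s['position'],s['opening'],s['force'])
to([.534,.029,.115],Rt(-101.8)); to([.534,.029,.091],Rt(-101.8))
E
```

```text
[ 0.51630173 -0.0315044   0.16936848] 0.5287033336018633 [ 1.56592296 -0.88926466 -4.73573623]
offset cm [ 0.5  -6.28  5.44] rot [-0.01  0.08 -0.04]
offset cm [ 0.5  -6.28  7.84] rot [-0.01  0.08 -0.04]
```

Request:
arm_command([
  {"rot":[0,0,0],"offset":[0.2,-2.9,0],"gripper":1},
  {"rot":[0,0,0],"offset":[0.2,-2.9,3],"gripper":1},
  {"rot":[0,0,0],"offset":[0.2,-2.9,5.5],"gripper":1},
  {"rot":[0,0,0],"offset":[0.2,-2.9,5.5],"gripper":1},
  {"rot":[0,0,0],"offset":[0.2,-2.9,5.5],"gripper":1},
])

```text
time_s: 5.45
position: [0.5236, -0.0055, 0.1144]
tcp_rot: [[0.979, -0.205, -0.003], [-0.205, -0.979, 0.001], [-0.003, 0.0, -1.0]]
force: [-0.2, -0.4, -3.5]
opening: 0.528
```

```bash
python3 - <<'E'
from h import *
to([.534,.029,.091],Rt(-101.8))
a=snap('scene','s1');f=a['frame'][:,:,::-1]
o=np.hstack([cv2.resize(f[150:280,200:350],None,fx=2.6,fy=2.6,interpolation=cv2.INTER_CUBIC)])
b=snap('side','d1')['frame'][:,:,::-1]
p=cv2.resize(b[170:300,215:365],None,fx=2.6,fy=2.6,interpolation=cv2.INTER_CUBIC)
cv2.imwrite('pics/m4.png',np.hstack([o,p]))
E
```

```text
offset cm [ 0.32 -3.59  2.34] rot [ 0.    0.18 -0.02]
```

View pics/m4.png

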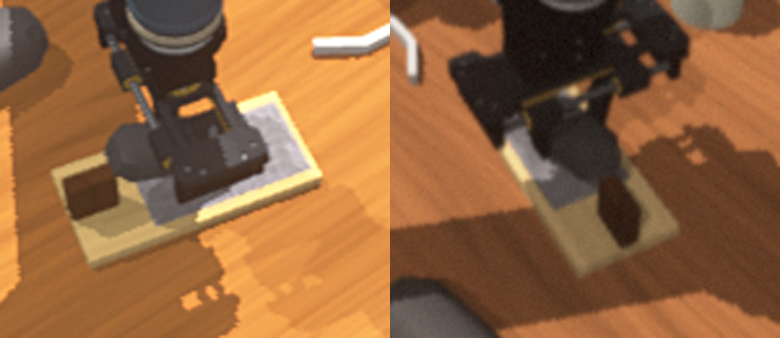

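The core hangs above the sled and about 3.6 cm short of the mat centre. I'll move forward the computed rest, then lower.

Request:
arm_command([
  {"rot":[0,0,0],"offset":[0.3,-2,0],"gripper":1},
  {"rot":[0,0,0],"offset":[0.3,-3.6,0],"gripper":1},
  {"rot":[0,0,0],"offset":[0.3,-3.6,0],"gripper":1},
  {"rot":[0,0,0],"offset":[0.3,-3.6,1.2],"gripper":1},
  {"rot":[0,0,0],"offset":[0.3,-3.6,1.9],"gripper":1},
  {"rot":[0,0,0],"offset":[0.3,-3.6,1.9],"gripper":1},
  {"rot":[0,0,0],"offset":[0.3,-3.6,1.9],"gripper":1},
])

```text
time_s: 6.25
position: [0.5353, 0.0277, 0.096]
tcp_rot: [[0.978, -0.206, 0.001], [-0.206, -0.978, -0.0], [0.001, 0.0, -1.0]]
force: [-0.0, -2.3, -0.2]
opening: 0.531
```

```bash
python3 - <<'E'
from h import *
to([.534,.029,.0903],Rt(-101.8))
a=snap('scene','s2');f=a['frame'][:,:,::-1]
c=lambda f:cv2.resize(f,None,fx=2.6,fy=2.6,interpolation=cv2.INTER_CUBIC)
b=snap('side','d2')['frame'][:,:,::-1]
cv2.imwrite('pics/m5.png',np.hstack([c(f[150:280,200:350]),c(b[170:300,215:365])]))
# did the sled move? compare to the pre-move image on the tail region
print(np.abs(f.astype(int)-load('s1')['frame'][:,:,::-1]).max(2)[205:260,215:270].mean())
E
```

```text
offset cm [-0.15 -0.1   0.57] rot [ 0.01 -0.07 -0.11]
12.765289256198347
```

Request:
arm_command([
  {"rot":[0,0,0],"offset":[-0.1,-0.1,0.1],"gripper":1},
  {"rot":[0,0,0],"offset":[-0.1,-0.1,0.1],"gripper":1},
  {"rot":[0,0,0],"offset":[-0.1,-0.1,0.1],"gripper":1},
])

```text
time_s: 6.65
position: [0.535, 0.0294, 0.0957]
tcp_rot: [[0.979, -0.205, 0.003], [-0.205, -0.979, -0.001], [0.003, 0.001, -1.0]]
force: [-1.6, -5.8, 6.1]
opening: 0.525
```

View pics/m5.png

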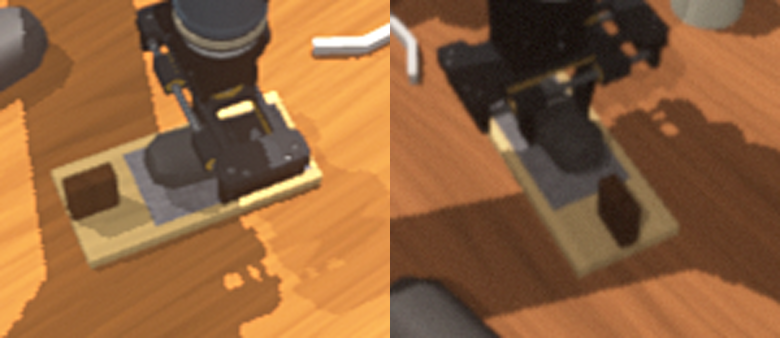

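Sled is unmoved (tail corner still at (93,266)), and the core is over the mat and already touching, a few mm earlier than expected, so it is probably slightly pitched. I'll press it down gently to level it.

Request:
arm_command([
  {"rot":[0,0,0],"offset":[0,0,0.1],"gripper":1},
  {"rot":[0,0,0],"offset":[0,0,0.2],"gripper":1},
  {"rot":[0,0,0],"offset":[0,0,0.2],"gripper":1},
])

```text
time_s: 6.95
position: [0.5348, 0.0293, 0.0939]
tcp_rot: [[0.979, -0.204, 0.002], [-0.204, -0.979, -0.001], [0.002, 0.001, -1.0]]
force: [-0.4, -6.8, 7.6]
opening: 0.526
```

Request:
arm_command([
  {"rot":[0,0,0],"offset":[0,0,0.1],"gripper":1},
  {"rot":[0,0,0],"offset":[0,0,0.2],"gripper":1},
  {"rot":[0,0,0],"offset":[0,0,0.3],"gripper":1},
  {"rot":[0,0,0],"offset":[0,0,0.3],"gripper":1},
])

```text
time_s: 7.35
position: [0.5347, 0.0294, 0.0907]
tcp_rot: [[0.979, -0.204, 0.002], [-0.204, -0.979, -0.001], [0.002, 0.001, -1.0]]
force: [0.2, -6.2, 6.8]
opening: 0.531
```

Level now. Next I'll open the gripper, rise and check.

Request:
arm_command([
  {"rot":[0,0,0],"offset":[0,0,0],"gripper":0},
  {"rot":[0,0,0],"offset":[0,0,0],"gripper":0},
  {"rot":[0,0,0],"offset":[0,0,0],"gripper":0},
  {"rot":[0,0,0],"offset":[0,0,0],"gripper":0},
  {"rot":[0,0,0],"offset":[0,0,-3],"gripper":0},
  {"rot":[0,0,0],"offset":[0,0,-8],"gripper":0},
  {"rot":[0,0,0],"offset":[0,5,-12],"gripper":0},
  {"rot":[0,0,0],"offset":[0,10,-13],"gripper":0},
])

```text
time_s: 8.15
position: [0.5175, -0.0543, 0.2188]
tcp_rot: [[0.98, -0.2, 0.005], [-0.2, -0.98, -0.001], [0.006, 0.0, -1.0]]
force: [2.0, -0.4, -0.3]
opening: 0.992
```

Request:
arm_command([
  {"rot":[0,0,0],"offset":[0,5,0],"gripper":0},
  {"rot":[0,0,0],"offset":[0,7,0],"gripper":0},
  {"rot":[0,0,0],"offset":[0,7,0],"gripper":0},
  {"rot":[0,0,0],"offset":[0,7,0],"gripper":0},
])

```text
time_s: 8.55
position: [0.5015, -0.1231, 0.2157]
tcp_rot: [[0.979, -0.206, -0.001], [-0.206, -0.979, 0.001], [-0.001, -0.001, -1.0]]
force: [-0.6, -0.1, 0.1]
opening: 1.005
```

```bash
python3 - <<'E'
from h import *
c=snap('wrist','w3');print(bot.read_state()['position'])
cv2.imwrite('pics/m6.png',cv2.resize(c['frame'][:,:,::-1],(800,600),interpolation=cv2.INTER_CUBIC))
E
```

```text
[ 0.50158508 -0.12242225  0.21561444]
```

View pics/m6.png

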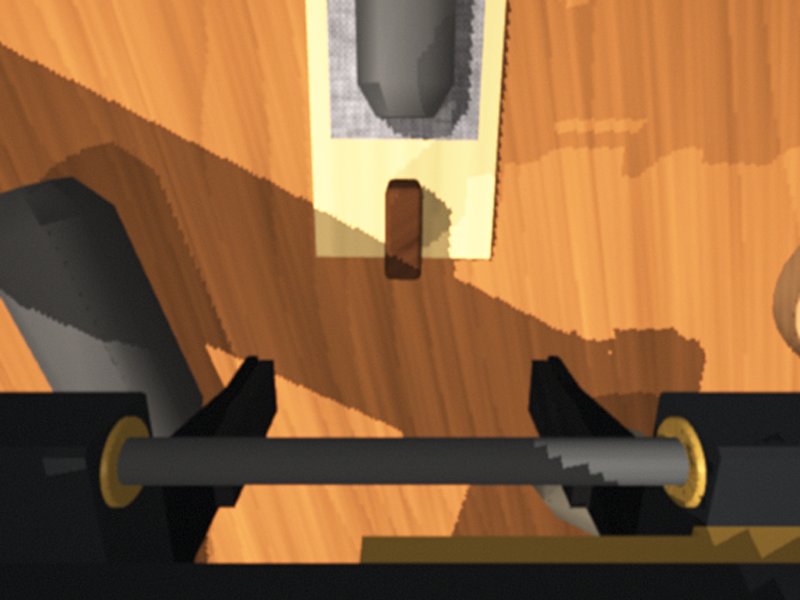

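The core lies flat and centred on the mat (mat 330–479, core 357–455 at row 110, end gap about 12 mm). The sled's tail corners are at (316,258) and (492,259), and the fin's centre line is at u≈404.

```bash
python3 - <<'E'
from h import *
c=load('w3');q=lambda u,v,z:w(c,(u+.5)*.7-.5,(v+.5)*.7-.5,z)
l,r=q(316,258,.012),q(492,259,.012);e=r-l;y=np.degrees(np.arctan2(e[1],e[0]))+90
t=(l+r)/2;d=np.array([np.cos(np.radians(y)),np.sin(np.radians(y)),0])
print(l,r,np.linalg.norm(e),y,'origin',t+.11*d,'fin',t+.0225*d)
print('fin top back L/R',q(386,277,.062),q(420,277,.062))
l,r=q(308,20,.012),q(509,20,.012);print('edges',(l+r)/2, np.linalg.norm(l-r))
l,r=q(330,130,.012),q(479,130,.012);print('mat',(l+r)/2)
l,r=q(357,75,.036),q(455,75,.036);print('core mid',(l+r)/2,np.linalg.norm(l-r))
E
```

```text
[ 0.45430985 -0.10057296  0.012     ] [ 0.55347554 -0.12199368  0.012     ] 0.10145285047353918 77.81085376389828 origin [ 0.52711805 -0.00376317  0.012     ] fin [ 0.50864333 -0.08929056  0.012     ]
fin top back L/R [ 0.49589851 -0.10648986  0.062     ] [ 0.51200936 -0.10987093  0.062     ]
edges [0.53143477 0.0093223  0.012     ] 0.10148829786977301
mat [ 0.51862122 -0.04214709  0.012     ]
core mid [ 0.52441889 -0.01761276  0.036     ] 0.04680049285404578
```

```bash
python3 - <<'E'
from h import *
R=Rt(-102,28);z=R[:,2];print(z)
g=np.array([.508,-.0887,.042])
to(g-.051*z+[0,0,.07],R);to(g-.051*z,R); print(bot.read_state()['joint_positions'])
E
```

```text
[ 0.09760863  0.45921248 -0.88294759]
offset cm [-0.06 -1.03  5.86] rot [27.95  0.11  0.17]
offset cm [-0.05 -1.03 12.86] rot [27.95  0.11  0.17]
[-2.61442768e+01  2.83668126e+01  1.01895269e+02  3.75489975e-02
  4.98159863e+01 -1.43593308e+01]
```

Request:
arm_command([
  {"rot":[8,0,0],"offset":[0,-0.3,1.5],"gripper":0},
  {"rot":[16,0,0],"offset":[0,-0.6,3],"gripper":0},
  {"rot":[24,0,0],"offset":[0,-0.9,4.5],"gripper":0},
  {"rot":[28,0,0],"offset":[0,-1,5.9],"gripper":0},
  {"rot":[28,0,0],"offset":[0,-1,5.9],"gripper":0},
  {"rot":[28,0,0],"offset":[0,-1,5.9],"gripper":0},
  {"rot":[28,0,0],"offset":[0,-1,5.9],"gripper":0},
])

```text
time_s: 9.3
position: [0.5043, -0.1124, 0.1576]
tcp_rot: [[0.979, -0.179, 0.096], [-0.203, -0.865, 0.459], [0.001, -0.468, -0.884]]
force: [0.2, -0.3, 0.1]
opening: 0.999
```

```bash
python3 - <<'E'
from h import *
R=Rt(-102,28);z=R[:,2]
g=np.array([.508,-.0887,.042]);s=bot.read_state()
to(g-.051*z,R); print(s['joint_positions'],s['position'])
E
```

```text
offset cm [-0.13  3.3   6.24] rot [0.07 0.11 0.29]
[-36.68898729  37.45069285 103.14003256  30.77002275  56.12792175
 -46.1841664 ] [ 0.50427145 -0.11241369  0.15762118]
```

Request:
arm_command([
  {"rot":[0,0,0.3],"offset":[-0.1,1.3,2.5],"gripper":0},
  {"rot":[0,0,0.3],"offset":[-0.1,2.4,4.5],"gripper":0},
  {"rot":[0,0,0.3],"offset":[-0.1,3.0,5.6],"gripper":0},
  {"rot":[0,0,0.3],"offset":[-0.1,3.3,6.2],"gripper":0},
  {"rot":[0,0,0.3],"offset":[-0.1,3.3,6.2],"gripper":0},
  {"rot":[0,0,0.3],"offset":[-0.1,3.3,6.2],"gripper":0},
  {"rot":[0,0,0.3],"offset":[-0.1,3.3,6.2],"gripper":0},
])

```text
time_s: 10.0
position: [0.5034, -0.1136, 0.0875]
tcp_rot: [[0.978, -0.185, 0.097], [-0.209, -0.864, 0.459], [-0.001, -0.469, -0.883]]
force: [0.0, 0.0, -0.3]
opening: 1.003
```

```bash
python3 - <<'E'
from h import *
R=Rt(-102,28);z=R[:,2]
g=np.array([.508,-.0887,.042]);s=bot.read_state()
to(g-.051*z,R); print(s['position'],s['force'])
E
```

```text
offset cm [-0.07 -0.1   0.11] rot [ 0.04  0.01 -0.09]
[ 0.50339303 -0.11356648  0.08751192] [ 0.04208129  0.01170058 -0.31797936]
```

Request:
arm_command([
  {"rot":[0,0,0],"offset":[0,0,0],"gripper":0.6},
  {"rot":[0,0,0],"offset":[0,0,0],"gripper":0.7},
  {"rot":[0,0,0],"offset":[0,0,0],"gripper":0.75},
  {"rot":[0,0,0],"offset":[0,0,0],"gripper":1},
  {"rot":[0,0,0],"offset":[0,0,0],"gripper":1},
  {"rot":[0,0,0],"offset":[0,0,0],"gripper":1},
  {"rot":[0,0,0],"offset":[0,0,0],"gripper":1},
  {"rot":[0,0,0],"offset":[0,0,0],"gripper":1},
])

```text
time_s: 10.8
position: [0.5029, -0.1134, 0.0866]
tcp_rot: [[0.978, -0.186, 0.096], [-0.209, -0.863, 0.46], [-0.003, -0.47, -0.883]]
force: [-0.1, 0.9, -0.0]
opening: 0.359
```

Request:
arm_command([
  {"rot":[0,0,0],"offset":[0,0,0],"gripper":1},
  {"rot":[0,0,0],"offset":[0,0,0],"gripper":1},
  {"rot":[0,0,0],"offset":[0,0,0],"gripper":1},
  {"rot":[0,0,0],"offset":[0,0,0],"gripper":1},
])

```text
time_s: 11.2
position: [0.5035, -0.1138, 0.0867]
tcp_rot: [[0.978, -0.186, 0.098], [-0.21, -0.863, 0.459], [-0.001, -0.469, -0.883]]
force: [1.8, 0.1, -1.0]
opening: 0.205
```

```bash
python3 - <<'E'
from h import *
s=bot.read_state();print(s['position'],s['force'],s['opening'])
a=snap('scene','s3');f=a['frame'][:,:,::-1]
cv2.imwrite('pics/m7.png',cv2.resize(f[95:270,205:465],None,fx=3,fy=3,interpolation=cv2.INTER_CUBIC))
E
```

```text
[ 0.5035349  -0.11375405  0.08666827] [ 1.8337221   0.10413683 -0.9604833 ] 0.2050872827833287
```

View pics/m7.png

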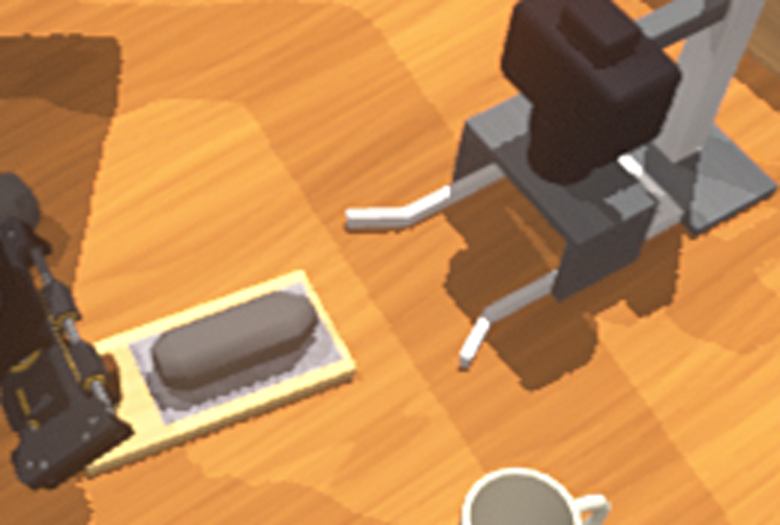

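The fin is gripped (opening 17.8 mm) and the core is still centred on the mat. Before sliding, I'll check the stand pose with a model overlay in both fixed cameras.

```bash
python3 - <<'E'
from h import *
O=np.array([.572,.315]);yw=np.radians(84.7);X=np.array([np.cos(yw),np.sin(yw)]);Y=np.array([-X[1],X[0]])
P=lambda x,y,z:np.r_[O+X*x/1e3+Y*y/1e3,z/1e3]
L=[[(-143,s*77.8,14),(-100,s*53,14),(80,s*53,14)] for s in(1,-1)]+[[(-40,-68,78),(-40,68,78),(40,68,78),(40,-68,78),(-40,-68,78)],[(-40,-61,66),(-40,61,66)],[(-40,-68,78),(-40,-68,0)],[(-40,68,78),(-40,68,0)]]
out=[]
for n,(x0,y0,x1,y1) in(('s3',(312,115,447,222)),('d0',(165,125,290,205))):
    c=load(n);k=400/(x1-x0) if n=='s3' else 400/(x1-x0)
    im=cv2.resize(np.ascontiguousarray(c['frame'][y0:y1,x0:x1,::-1]),None,fx=k,fy=k,interpolation=cv2.INTER_CUBIC)
    for l in L:
        q=np.array([(px(c,P(*p))-[x0,y0]+.5)*k-.5 for p in l]);cv2.polylines(im,[np.int32(q*16)],False,(0,255,0),1,cv2.LINE_AA,4);print(n,q.round(0).tolist())
    out.append(im)
h=max(i.shape[0] for i in out);out=[cv2.copyMakeBorder(i,0,h-i.shape[0],0,0,cv2.BORDER_CONSTANT) for i in out]
cv2.imwrite('pics/m8.png',np.hstack(out))
E
```

```text
s3 [[28.0, 152.0], [88.0, 152.0], [260.0, 68.0]]
s3 [[137.0, 289.0], [163.0, 243.0], [340.0, 152.0]]
s3 [[251.0, 178.0], [147.0, 61.0], [226.0, 24.0], [333.0, 136.0], [251.0, 178.0]]
s3 [[242.0, 181.0], [150.0, 77.0]]
s3 [[251.0, 178.0], [231.0, 235.0]]
s3 [[147.0, 61.0], [134.0, 122.0]]
d0 [[189.0, 237.0], [189.0, 194.0], [90.0, 81.0]]
d0 [[349.0, 163.0], [297.0, 146.0], [192.0, 41.0]]
d0 [[271.0, 45.0], [129.0, 102.0], [85.0, 52.0], [223.0, -1.0], [271.0, 45.0]]
d0 [[265.0, 59.0], [139.0, 111.0]]
d0 [[271.0, 45.0], [275.0, 115.0]]
d0 [[129.0, 102.0], [141.0, 173.0]]
```

View pics/m8.png

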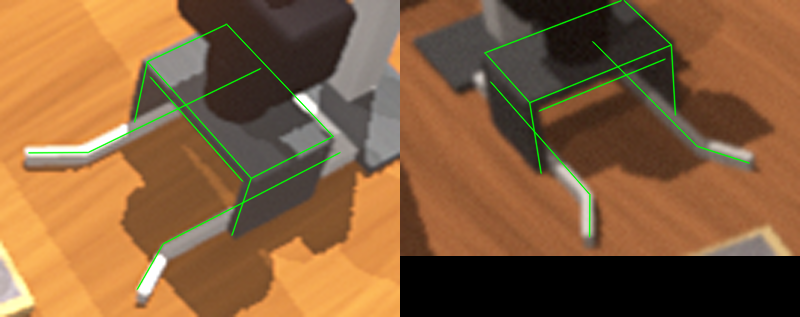

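The overlay fits the stand in both views within about 1–2 mm (origin (0.572,0.315), yaw 84.7°). Now I'll work out the slide waypoints.

```bash
cat > slide.py <<'E'
from h import *
import sys
O=np.array([.572,.315,0]);yw=84.7;X=np.array([np.cos(np.radians(yw)),np.sin(np.radians(yw)),0]);Y=np.array([-X[1],X[0],0])
s=bot.read_state();p0=s['position'];R0=s['tcp_rot'];g=p0+.051*R0[:,2];d=g-O
psi=np.degrees(np.arctan2(-R0[0,0],R0[1,0]))  # unused sign check
sy=np.degrees(np.arctan2(R0[0,0],-R0[1,0]))
print('grasp in stand mm',(d@X*1e3).round(1),(d@Y*1e3).round(1),'z',g[2].round(4),'sled yaw',sy.round(2),'force',s['force'].round(1),'t',s['time_s'],'op',s['opening'].round(3))
for f in map(float,sys.argv[1:]):
    R=Rt(yw-180,28.0); gg=O+X*f/1e3;gg[2]=.0417
    print(f,end=' ');to(gg-.051*R[:,2],R,p0,R0)
E
python3 slide.py -390 -370 -350 -300
```

```text
Traceback (most recent call last):
  File "slide.py", line 7, in <module>
    print('grasp in stand mm',(d@X*1e3).round(1),(d@Y*1e3).round(1),'z',g[2].round(4),'sled yaw',sy.round(2),'force',s['force'].round(1),'t',s['time_s'],'op',s['opening'].round(3))
                                                                                                                                                              ^^^^^^^^^^^^^^^^^^
AttributeError: 'float' object has no attribute 'round'
```

```bash
sed -i "s/s\['opening'\].round(3)/round(s['opening'],3)/" slide.py; python3 slide.py -390 -370 -350 -300
```

```text
grasp in stand mm -409.5 25.8 z 0.0416 sled yaw 77.87 force [ 2.  -0.1 -0.7] t 11.25 op 0.2
-390.0 offset cm [ 2.6  -2.    1.05] rot [ 0.03 -3.15 -6.07]
-370.0 offset cm [ 2.37 -3.75  1.98] rot [ 0.03 -3.15 -6.07]
-350.0 offset cm [ 2.13 -5.5   2.92] rot [ 0.03 -3.15 -6.07]
-300.0 offset cm [ 1.53 -9.89  5.24] rot [ 0.03 -3.15 -6.07]
```

Request:
arm_command([
  {"rot":[0,-0.5,-0.9],"offset":[0.35,-0.55,0.29],"gripper":1},
  {"rot":[0,-1.0,-1.9],"offset":[0.74,-1.17,0.62],"gripper":1},
  {"rot":[0,-1.5,-2.85],"offset":[1.11,-1.76,0.93],"gripper":1},
  {"rot":[0,-2.0,-3.8],"offset":[1.48,-2.34,1.24],"gripper":1},
  {"rot":[0,-2.5,-4.75],"offset":[1.85,-2.93,1.55],"gripper":1},
  {"rot":[0,-3.15,-6.07],"offset":[2.37,-3.75,1.98],"gripper":1},
  {"rot":[0,-3.15,-6.07],"offset":[2.37,-3.75,1.98],"gripper":1},
  {"rot":[0,-3.15,-6.07],"offset":[2.37,-3.75,1.98],"gripper":1},
])

```text
time_s: 12.05
position: [0.5353, -0.0755, 0.0866]
tcp_rot: [[0.996, -0.081, 0.042], [-0.091, -0.878, 0.469], [-0.002, -0.471, -0.882]]
force: [1.5, 2.4, -1.9]
opening: 0.204
```

```bash
python3 slide.py -370 -340 -310 -280
```

```text
grasp in stand mm -368.1 0.6 z 0.0416 sled yaw 84.77 force [ 1.5  2.4 -1.9] t 12.05 op 0.204
-370.0 offset cm [ 0.05  0.15 -0.09] rot [-0.11  0.11  0.02]
-340.0 offset cm [ 0.05 -2.49  1.32] rot [-0.11  0.11  0.02]
-310.0 offset cm [ 0.05 -5.14  2.73] rot [-0.11  0.11  0.02]
-280.0 offset cm [ 0.06 -7.79  4.15] rot [-0.11  0.11  0.02]
```

```bash
cat > chk.py <<'E'
from h import *
def board(n):
    c=load(n);hsv=cv2.cvtColor(np.ascontiguousarray(c['frame']),cv2.COLOR_RGB2HSV)
    m=((hsv[...,0]>18)&(hsv[...,0]<34)&(hsv[...,1]>50)&(hsv[...,1]<150)&(hsv[...,2]>170)).astype(np.uint8)
    n_,l,st,_=cv2.connectedComponentsWithStats(m); k=1+st[1:,4].argmax();v,u=np.nonzero(l==k)
    P=np.array([w(c,a,b,.012)[:2] for a,b in zip(u,v)]);O=np.array([.572,.315]);t=np.radians(84.7);X=np.array([np.cos(t),np.sin(t)]);Y=np.array([-X[1],X[0]])
    q=(P-O)@np.column_stack([X,Y])*1e3;h=cv2.convexHull(np.float32(q))[:,0];print(n,st[k],cv2.approxPolyDP(h,8,True).reshape(-1,2).round(0).tolist())
E
python3 - <<'E'
from chk import *
snap('scene','s4');board('s0');board('s3');board('s4')
E
```

```text
s0 [ 221  185  104   67 1272] [[-205.0, 49.0], [-420.0, 77.0], [-433.0, -24.0], [-215.0, -46.0]]
s3 [ 462   46   98  113 4427] [[587.0, 168.0], [477.0, 192.0], [333.0, 101.0], [360.0, -187.0], [396.0, -186.0], [601.0, 2.0]]
s4 [ 462   46   98  113 4388] [[587.0, 168.0], [477.0, 192.0], [333.0, 101.0], [360.0, -187.0], [396.0, -186.0], [601.0, 2.0]]
```

```bash
sed -i 's/    n_,l/    m[:,440:]=0;m[:130]=0\n    n_,l/' chk.py; python3 -c "
from chk import *
board('s3');board('s4')"
```

```text
s3 [ 234  185   90   67 1060] [[-205.0, 49.0], [-382.0, 74.0], [-435.0, -23.0], [-219.0, -47.0]]
s4 [258 179  84  67 892] [[-168.0, 49.0], [-335.0, 53.0], [-362.0, -48.0], [-169.0, -48.0]]
```

The sled is aligned and centred (front at −168, sides +49/−48). Sliding in.

Request:
arm_command([
  {"rot":[0,0,0],"offset":[0,-1,0.53],"gripper":1},
  {"rot":[0,0,0],"offset":[0,-2,1.07],"gripper":1},
  {"rot":[0,0,0],"offset":[0,-3,1.6],"gripper":1},
  {"rot":[0,0,0],"offset":[0,-4,2.13],"gripper":1},
  {"rot":[0,0,0],"offset":[0,-5,2.67],"gripper":1},
  {"rot":[0,0,0],"offset":[0,-6,3.2],"gripper":1},
  {"rot":[0,0,0],"offset":[0,-7,3.73],"gripper":1},
  {"rot":[0,0,0],"offset":[0,-8,4.26],"gripper":1},
])

```text
time_s: 12.9
position: [0.5433, 0.0144, 0.0867]
tcp_rot: [[0.996, -0.081, 0.042], [-0.091, -0.879, 0.468], [-0.001, -0.47, -0.883]]
force: [0.4, -4.0, -0.7]
opening: 0.205
```

```bash
python3 slide.py -280 -200 ; python3 -c "
from chk import *
snap('scene','s5');board('s5')"
```

```text
grasp in stand mm -278.0 0.9 z 0.0416 sled yaw 84.77 force [ 0.4 -4.  -0.7] t 12.9 op 0.205
-280.0 offset cm [ 0.08  0.17 -0.1 ] rot [-0.    0.1   0.02]
-200.0 offset cm [ 0.09 -6.89  3.66] rot [-0.    0.1   0.02]
s5 [240 323  48  48 599] [[-436.0, -230.0], [-451.0, -203.0], [-483.0, -191.0], [-520.0, -208.0], [-529.0, -250.0], [-512.0, -275.0], [-472.0, -283.0], [-444.0, -263.0]]
```

Request:
arm_command([
  {"rot":[0,0,0],"offset":[0.05,-1,0.53],"gripper":1},
  {"rot":[0,0,0],"offset":[0.05,-2,1.07],"gripper":1},
  {"rot":[0,0,0],"offset":[0.05,-3,1.6],"gripper":1},
  {"rot":[0,0,0],"offset":[0.05,-4,2.13],"gripper":1},
  {"rot":[0,0,0],"offset":[0.05,-5,2.66],"gripper":1},
  {"rot":[0,0,0],"offset":[0.05,-6,3.19],"gripper":1},
  {"rot":[0,0,0],"offset":[0.05,-7,3.72],"gripper":1},
  {"rot":[0,0,0],"offset":[0.05,-8,4.25],"gripper":1},
])

```text
time_s: 13.75
position: [0.552, 0.1046, 0.0867]
tcp_rot: [[0.996, -0.081, 0.042], [-0.091, -0.879, 0.468], [-0.002, -0.47, -0.883]]
force: [-0.8, -3.9, -0.5]
opening: 0.204
```

```bash
python3 slide.py -125 -120
```

```text
grasp in stand mm -187.4 0.6 z 0.0417 sled yaw 84.76 force [-0.8 -3.9 -0.5] t 13.75 op 0.204
-125.0 offset cm [ 0.06 -5.51  2.93] rot [-0.01  0.11  0.01]
-120.0 offset cm [ 0.06 -5.96  3.16] rot [-0.01  0.11  0.01]
```

Free sliding so far (about 4 N of friction). I'll go on to about −130, then creep.

Request:
arm_command([
  {"rot":[0,0,0],"offset":[0.03,-0.8,0.42],"gripper":1},
  {"rot":[0,0,0],"offset":[0.03,-1.6,0.85],"gripper":1},
  {"rot":[0,0,0],"offset":[0.03,-2.4,1.27],"gripper":1},
  {"rot":[0,0,0],"offset":[0.03,-3.2,1.7],"gripper":1},
  {"rot":[0,0,0],"offset":[0.03,-4,2.12],"gripper":1},
  {"rot":[0,0,0],"offset":[0.03,-4.6,2.44],"gripper":1},
  {"rot":[0,0,0],"offset":[0.03,-5,2.66],"gripper":1},
])

```text
time_s: 14.45
position: [0.5574, 0.1607, 0.0867]
tcp_rot: [[0.996, -0.081, 0.041], [-0.091, -0.879, 0.468], [-0.002, -0.47, -0.883]]
force: [-1.0, -3.7, -0.7]
opening: 0.201
```

Request:
arm_command([
  {"rot":[0,0,0],"offset":[0,-0.2,0.11],"gripper":1},
  {"rot":[0,0,0],"offset":[0,-0.4,0.21],"gripper":1},
  {"rot":[0,0,0],"offset":[0,-0.6,0.32],"gripper":1},
  {"rot":[0,0,0],"offset":[0,-0.6,0.32],"gripper":1},
])

```text
time_s: 14.85
position: [0.5581, 0.167, 0.0867]
tcp_rot: [[0.996, -0.082, 0.042], [-0.092, -0.879, 0.468], [-0.002, -0.47, -0.883]]
force: [-0.4, -1.3, -3.1]
opening: 0.205
```

```bash
python3 slide.py -120 -117
```

```text
grasp in stand mm -124.7 0.3 z 0.0417 sled yaw 84.74 force [-0.4 -1.3 -3.1] t 14.85 op 0.205
-120.0 offset cm [ 0.02 -0.42  0.22] rot [-0.04  0.11 -0.01]
-117.0 offset cm [ 0.02 -0.68  0.36] rot [-0.04  0.11 -0.01]
```

Creep in 2 mm rows and watch for the stop in the force reading.

Request:
arm_command([
  {"rot":[0,0,0],"offset":[0,-0.18,0.1],"gripper":1},
  {"rot":[0,0,0],"offset":[0,-0.35,0.19],"gripper":1},
  {"rot":[0,0,0],"offset":[0,-0.35,0.19],"gripper":1},
])

```text
time_s: 15.15
position: [0.5588, 0.1705, 0.0867]
tcp_rot: [[0.996, -0.081, 0.042], [-0.091, -0.879, 0.467], [-0.001, -0.469, -0.883]]
force: [-0.2, -3.4, -2.7]
opening: 0.209
```

Request:
arm_command([
  {"rot":[0,0,0],"offset":[0,-0.1,0.05],"gripper":1},
  {"rot":[0,0,0],"offset":[0,-0.18,0.1],"gripper":1},
  {"rot":[0,0,0],"offset":[0,-0.18,0.1],"gripper":1},
])

```text
time_s: 15.45
position: [0.5594, 0.1709, 0.0868]
tcp_rot: [[0.996, -0.08, 0.044], [-0.091, -0.881, 0.465], [0.001, -0.467, -0.884]]
force: [0.1, -10.3, 0.4]
opening: 0.201
```

The stop is reached near grasp x≈−120, as predicted. One more small push will confirm it.

Request:
arm_command([
  {"rot":[0,0,0],"offset":[0,-0.09,0.05],"gripper":1},
  {"rot":[0,0,0],"offset":[0,-0.18,0.1],"gripper":1},
  {"rot":[0,0,0],"offset":[0,-0.18,0.1],"gripper":1},
])

```text
time_s: 15.75
position: [0.5599, 0.1713, 0.0868]
tcp_rot: [[0.996, -0.079, 0.045], [-0.091, -0.882, 0.463], [0.003, -0.465, -0.885]]
force: [-1.4, -19.2, 5.6]
opening: 0.207
```

```bash
python3 slide.py -119
```

```text
grasp in stand mm -120.5 -1.3 z 0.0417 sled yaw 84.78 force [ -1.4 -19.2   5.6] t 15.75 op 0.207
-119.0 offset cm [-0.12 -0.11  0.07] rot [ 0.3  -0.1   0.15]
```

Request:
arm_command([
  {"rot":[0,0,0],"offset":[0,0.15,-0.08],"gripper":1},
  {"rot":[0,0,0],"offset":[0,0.15,-0.08],"gripper":0.8},
  {"rot":[0,0,0],"offset":[0,0.15,-0.08],"gripper":0.5},
  {"rot":[0,0,0],"offset":[0,0.15,-0.08],"gripper":0.3},
  {"rot":[0,0,0],"offset":[0,0.15,-0.08],"gripper":0.2},
  {"rot":[0,0,0],"offset":[0,0.15,-0.08],"gripper":0.2},
])

```text
time_s: 16.35
position: [0.5586, 0.1737, 0.0867]
tcp_rot: [[0.996, -0.081, 0.041], [-0.091, -0.879, 0.469], [-0.002, -0.47, -0.882]]
force: [-0.0, 0.3, -0.5]
opening: 0.484
```

Request:
arm_command([
  {"rot":[0,0,0],"offset":[0,0,-2],"gripper":0.2},
  {"rot":[0,0,0],"offset":[0,0,-5],"gripper":0.2},
  {"rot":[0,0,0],"offset":[0,0,-9],"gripper":0.2},
  {"rot":[0,0,0],"offset":[0,2,-13],"gripper":0.2},
  {"rot":[0,0,0],"offset":[0,6,-15],"gripper":0.2},
  {"rot":[0,0,0],"offset":[0,9,-16],"gripper":0.2},
  {"rot":[0,0,0],"offset":[0,9,-16],"gripper":0.2},
  {"rot":[0,0,0],"offset":[0,9,-16],"gripper":0.2},
])

```text
time_s: 17.15
position: [0.5446, 0.019, 0.1856]
tcp_rot: [[0.996, -0.083, 0.042], [-0.093, -0.878, 0.469], [-0.002, -0.471, -0.882]]
force: [-0.2, 1.0, -0.2]
opening: 0.797
```

```bash
python3 - <<'E'
from h import *
O=np.array([.572,.315]);yw=np.radians(84.7);X=np.array([np.cos(yw),np.sin(yw)]);Y=np.array([-X[1],X[0]])
P=lambda x,y,z:np.r_[O+X*x/1e3+Y*y/1e3,z/1e3]
L=[[(-140,-50,12),(80,-50,12),(80,50,12),(-140,50,12),(-140,-50,12)]]
out=[]
for cam,n,(x0,y0,x1,y1) in(('scene','s9',(265,85,465,285)),('side','d9',(150,100,350,300))):
    c=snap(cam,n);k=2
    im=cv2.resize(np.ascontiguousarray(c['frame'][y0:y1,x0:x1,::-1]),None,fx=k,fy=k,interpolation=cv2.INTER_CUBIC)
    for l in L:
        q=np.array([(px(c,P(*p))-[x0,y0]+.5)*k-.5 for p in l]);cv2.polylines(im,[np.int32(q*16)],False,(0,255,0),1,cv2.LINE_AA,4)
    out.append(im)
cv2.imwrite('pics/m9.png',np.hstack(out));s=bot.read_state();print(s['time_s'],s['force'],s['position'])
# bystanders unchanged?
for (a,b,bx) in(('s0','s9',(150,270,300,385)),):
    A,B=[load(t)['frame'][bx[1]:bx[3],bx[0]:bx[2]].astype(int) for t in(a,b)];print(np.abs(A-B).max(2).mean(),(np.abs(A-B).max(2)>40).sum())
E
```

```text
17.25 [ 0.48770775  0.33735745 -0.18402189] [0.54433902 0.0203037  0.18558819]
37.919420289855076 6629
```

View pics/m9.png

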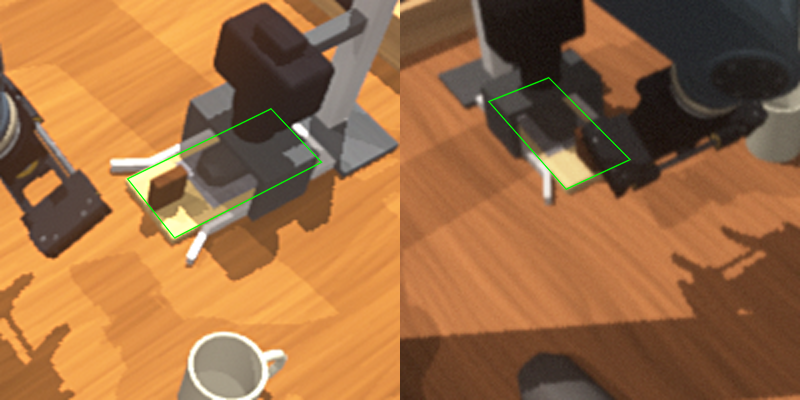

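The board fills the predicted home outline in both views, the core lies on its mat under the lens, and the gripper is clear. Handing in.

```bash
python3 -c "
from rig import ticket;print(ticket.hand_in())"
```

```text
the job is handed in; nothing more can be done
None
```

I laid the smallest core on the sled's mat and let go of it, then slid the sled under the bridge to the end stop and handed the job in at about 17 s of the 58 s. The hand-in gives no verdict.

- **Core on the mat:** A close picture after release showed it flat and centred, with about 12 mm of mat behind its end. It touched down a few millimetres early, probably slightly pitched in the grip, so I pressed it level before opening.
- **Sled slide:** I gripped the fin with the tool tilted 28° back, so the wrist camera stayed clear of the stand's camera. The sled slid freely at about 4 N and stayed level.
- **At the stop:** It stopped firm at about 19 N, within about 1 mm of the predicted home position.
- **Last picture:** The board matched the home outline in both fixed cameras, the core was on its mat under the lens, and the gripper was clear of everything. The last force reading was under 1 N.

**Checks that failed or fell short:**
- The pixel comparison for the nodule and tape told me nothing, because shadows had moved between the pictures. I never touched either of them or the mug, but I did not measure their final positions.
- My image check of the sled's outline failed on the one try once it was inside the rails. From there I relied on the arm's position and force, and on the final picture.
- One wrist view put the sled about 3 mm further back than the first measurement. I took this as calibration error or a small slip, and it made no difference to the result.

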